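Set the jug and mug out on the display risers, handles to the front

TASK

Take the two white vessels out of the slanted rack and set them out for display: the mug upright in the middle of the tall riser and the jug upright in the middle of the low riser, each with its handle pointing straight out over the ticket rail of its own riser. Set them down gently, do not let either fall over, and leave the other things on the counter where they are.

Things in the scene. Friction and masses are not known exactly. Their poses are not given: they have to be found in the camera images.
- mug_center (a point): The mug: the shorter white ceramic vessel, without a lip; a straight round cup, 58 mm across, 85 mm high, wall 3.5 mm, one loop handle. The point is on its axis half-way up, 42.5 mm from the underside. z: along the axis to the open mouth; x: to the handle. At the start it leans in one of the rack's two places, handle turned within 60 degrees either side of uphill.
- mug_handle (a point): Outermost part of the mug's handle: 57 mm from its axis along its x, 47 mm above its underside; axes as mug_center. The handle is 9 mm thick, reaches 61 mm from the axis and spans 16 to 75 mm above the underside.
- mug: The whole mug, 0.15 to 0.31 kg: origin at the centre of its underside, axes as mug_center. If the fingers point down its axis, close across its y and grip it 60 mm above the underside, the handle lies between them and they clear the rack.
- jug_center (a point): The jug: the taller white ceramic vessel, with a pointed pouring lip; straight, round, 58 mm across, 110 mm high, wall 3.5 mm, one loop handle opposite the lip. The point is on its axis half-way up, 55 mm from the underside. z: along the axis to the open mouth; x: to the handle. At the start it leans in the rack's other place, handle turned within 60 degrees either side of uphill.
- jug_handle (a point): Outermost part of the jug's handle: 62 mm from its axis along its x, 66 mm above its underside; axes as jug_center. The handle is 10 mm thick, reaches 67 mm from the axis and spans 23 to 103 mm above the underside. The lip, at the rim, reaches about 48 mm to -x and is 25 mm wide.
- jug: The whole jug, 0.19 to 0.4 kg: origin at the centre of its underside, axes as jug_center. If the fingers point down its axis, close across its y and grip it 82 mm above the underside, handle and lip lie clear of them.
- rack: The slanted plywood stock rack, fixed, floor 130 x 290 mm; vessels in it lean 25 degrees (0.44 rad) downhill, roughly to the robot. Origin: middle of the tilted floor's upper face, 60 mm above the counter. z: square to that floor; x: uphill; y: along the rack, to the left seen from the robot. Places at y = +75 and -75 mm: a vessel stands flat on the floor, its side against a V of two fins, 36 mm high, on the -x side.
- tall_riser_top (a point): Middle of the top of the tall display riser: a fixed wooden stand, 130 mm (x) by 120 mm (y), 70 mm high. Its x points to its front edge, where an aluminium ticket rail runs, 6 mm thick and 8 mm higher than the top; z is up.
- low_riser_top (a point): Middle of the top of the low display riser: a fixed wooden stand as the tall one but 25 mm high. Its x points to the front edge with the ticket rail; z is up.
- tall_riser: The whole tall riser: origin under its centre on the counter, axes as tall_riser_top.
- low_riser: The whole low riser: origin under its centre on the counter, axes as low_riser_top.
- till_roll: a bystander: a standing white paper roll, 72 mm across and 80 mm high; origin at the centre of its underside.
- calculator: a bystander: a flat grey desk calculator, 140 x 80 x 17 mm; origin at the centre of its underside.
- tape_dispenser: a bystander: a black desk tape dispenser, 150 x 60 mm and 91 mm high; origin at the centre of its underside.
- scanner: a bystander: a black hand-held barcode scanner lying flat, 165 x 66 mm and 36 mm high; origin at the centre of its underside.
- carton: a bystander: a small cardboard box, 90 x 110 x 80 mm; origin at the centre of its underside.
- pen_pot: a bystander: a dark steel pen pot, 72 mm across and 100 mm high, pens to 150 mm; origin at the centre of its underside.
Not all that is in view belongs to the job. Leave any pink or yellow look-alike of the tall_riser alone.

How it is judged:
By the outcome, as a careful person would: the job done as asked, in the order asked, and still so for the second after the job is handed in, with the robot touching nothing.
It also fails if it takes over 70 s, if anything falls off the work surface, if the arm or the gripper's body presses on something with over 40 N, if the wrist force passes 120 N, or if a joint passes its speed limit or range.

ROBOT

A 6-joint arm with a two-finger parallel gripper is mounted at the origin on the work surface. World frame = base frame: x ahead of the robot, y to its left, z up, the work surface at z = 0. Lengths are in mm, angles in degrees, forces in N, time in s.
With the tool pointing down it reaches from about 300 to 850 mm from the base axis. Payload 4.2 kg.
Tool frame: the origin (TCP) lies on the centre line of the jaws, within the pads' length; the fingertips stand 14 mm ahead of it and the grasp point (between the pads) lies 5 mm behind it; z points along the fingers, y is the line along which they close (so a half turn about z gives the same grasp; the last joint's range is limited). The gripper opens to 91 mm and grips with 3 to 60 N. Pads are 32 mm wide; open, the fingers measure 118 mm over their backs; the gripper's body (76 mm by 178 mm) begins 60 mm behind the grasp point.
Start: joints at [-68.468, 18.312, 89.639, -0, 72.044, -1.146], TCP at [221.693, -530.56, 227.976] pointing down, gripper open.
Joint ranges: [-177.97, 177.97], [-48.28, 115.42], [12.27, 149.76], [-77.06, 257.06], [2.81, 150.46], [-146.56, 146.56]. Speed limits (degrees/s): [147.25, 147.25, 180, 180, 180, 180].

INTERFACE

Orientations are given as [roll, pitch, yaw] about the fixed x, y, z axes, in that order (R = Rz(yaw) Ry(pitch) Rx(roll)).
In Python, from workcell import env gives the robot as it stands.
- The arm moves only by the tool arm_command, never from a script. Its argument "motion" is a list of rows, each an object with "offset": the shift along the tool's x, y, z in m, a list of three; "spin": the turn about the tool's z in rad. In form: [{"offset": [tx, ty, tz], "spin": spin}, ...]. A call has 1 to 5 rows; each row shifts and turns the commanded pose from where the row before left it, along the tool's axes as they then stand; what a row does not reach is not made up. A row lasts 1/8 s, in which the tool goes at most 62.5 mm and 10.7 degrees, less where a joint would pass 70% of its speed; a pose out of reach is approached as far as the arm can. A call with a gripper value outside its range is refused whole. "jaw" is the finger opening in m, from 0 to 0.0912, set as the call begins (left out, the last holds). The fingers move at their own pace and stop on an object; "newtons" is the grip in N (left out, the last holds). Time passes only in rows, so rows that do not move let the fingers close. It gives the time, the measured TCP pose, the force, the opening and the grip force at its end, in the units of the state.
- env.state(): the state, without advancing time (a new reading comes with each control period).
- env.grab_frame(name): name is "scene" or "side" or "wrist"; returns (picture, depth): 400x640x3 uint8, blue, green, red; 400x640 float32, mm along the optical axis (not along the pixel's ray), 0 where there is no reading.
- env.camera_model(name): a dict with "fx", "fy", "cx", "cy" (pixels), "eye" and "rotation" of the camera in the world; the wrist camera has in their place "hand_eye" (4x4, takes a point from camera to tool coordinates, whose origin is the TCP and whose axes are the flange's). Camera axes: x right, y down, z forward; pixel columns grow to the right and rows downward; lengths in mm; the calibration is good to about 2 mm. A picture is of the moment at which its call begins: read the wrist's pose just before it. camera_model takes no time and is no camera call.
- env.job_done(): hands the job in; it is judged then, once.
Trained networks look in the newest picture that a camera, given by its name, has taken for a name from the list of things; names that differ only in an ending like _2 or _b are one class to them, and where a whole thing is asked for, a point or a joint stands for the part that bears it (a point fixed in the world has none). Each returns a list of dicts, best first, with "score" (0 to 1); they miss things now and then, are a little off and sometimes report something else, mostly with a low value. They report only what shows in the picture. A call takes as long as a camera call. They do not tell look-alikes from the thing itself.
- env.boxes_of(camera, target): "bbox" ([left, top, right, bottom] in pixels, round what is visible of it).
- env.pinpoint(camera, target): "location" ([column, row] in pixels: a listed point, or the origin of a listed thing).
The state is a dict: "time_s": time; "qpos": joint angles; "qvel": joint speeds; "effort": joint torques, N m; "ee_pos": TCP position; "ee_rot": TCP orientation; "force": force on the tool from outside, world axes, zero at the start; "torque": the same for the moment, N m; "gripper_width": finger opening in mm; "gripper_force": force on a finger pad.
Only numpy, scipy, OpenCV 4.12 (cv2) and the standard library are available. Lean on these libraries where they do the work, as an engineer would, in place of code of your own. Each camera call takes 0.05 s, during which the arm holds its last target. There are 200 camera calls.

## Working session

There is one attempt and no reset: what is moved stays moved. The work goes in short steps, Python scripts to look and compute and a tool call to move; the robot and the scene stay as the last step left them, time stands still between calls to the robot, and variables do not carry over. Pictures are saved under pics/ and viewed, at most 10 in all, crops included, and the job is handed in when it is done.

Besides the shell and the picture viewer there is one more tool, called after "Call:" as a command line: name --argument value ..., lists and objects as JSON in quotes. arm_command: Moves the arm, as the interface text tells. Its arguments: {"type":"object","properties":{"motion":{"type":"array"},"jaw":{"type":"number"},"newtons":{"type":"number"}},"required":["motion"]}

```bash
ls; mkdir -p pics
python3 - <<'E'
from workcell import env
import cv2,numpy as np
print(env.state())
for n in ["scene","side"]:
    im,d=env.grab_frame(n); cv2.imwrite(f"pics/{n}0.png",im); np.save(f"{n}0.npy",d)
    m=env.camera_model(n); print(n,m)
    for t in ["mug_center","mug_handle","jug_center","jug_handle","rack","tall_riser_top","low_riser_top","mug","jug"]:
        print(t,[(np.round(r["location"],1).tolist(),round(r["score"],2)) for r in env.pinpoint(n,t)][:4])
E
```

```text
pics
{'time_s': 0.0, 'qpos': array([-6.84689505e+01,  1.83520367e+01,  8.97055070e+01,  4.00798572e-04,
        7.20430183e+01, -1.14557842e+00]), 'qvel': array([ 0.02391026,  0.03933874, -0.07560928,  0.02088862, -0.0526276 ,
       -0.07752229]), 'effort': array([-5.25350319e-03, -4.12480867e+01, -2.31978053e+01,  7.23429909e-02,
        4.56997391e-02, -1.32748610e-04]), 'ee_pos': array([ 221.51328854, -530.11127162,  227.12237698]), 'ee_rot': array([-1.79899466e+02, -2.39149625e-03,  2.26765019e+01]), 'force': array([ 0.2796333 , -0.36355701, -0.23108405]), 'torque': array([-0.0388732 , -0.01672947, -0.02759066]), 'gripper_force': 0.0, 'gripper_width': 90.937021943951}
scene {'fx': 507.8565157813492, 'fy': 507.8565157813492, 'cx': 320.0072146698602, 'cy': 195.0803340863509, 'eye': array([1298.25263101,  801.95647803,  934.40990613]), 'rotation': array([-125.23203971,   -0.53560686,  137.14707666])}
mug_center [([230.4, 169.1], 0.77), ([418.9, 245.8], 0.31)]
mug_handle [([234.1, 172.1], 0.83)]
jug_center [([277.5, 176.8], 0.93)]
jug_handle [([285.5, 177.7], 0.96), ([418.1, 245.0],
[... 302 characters left out ...]
, 0.65)]
jug [([276.5, 195.7], 0.92)]
side {'fx': 419.02131160499727, 'fy': 419.02131160499727, 'cx': 312.0970104953006, 'cy': 200.90348596450332, 'eye': array([-19.66810237, 579.23849193, 930.947437  ]), 'rotation': array([-134.23087662,   -1.19763238, -136.78972472])}
mug_center [([359.0, 150.9], 0.67), ([220.6, 222.7], 0.61)]
mug_handle [([348.2, 147.1], 0.84)]
jug_center [([353.0, 177.3], 0.91)]
jug_handle [([335.6, 176.3], 0.68)]
rack [([344.4, 173.7], 0.78)]
tall_riser_top [([427.7, 216.5], 0.93), ([219.1, 393.7], 0.85), ([276.3, 222.6], 0.69)]
low_riser_top [([209.3, 297.7], 0.95)]
mug [([353.6, 161.2], 0.87), ([448.9, 181.2], 0.63), ([353.0, 178.9], 0.3)]
jug [([344.3, 190.1], 0.79)]
```

View pics/scene0.png

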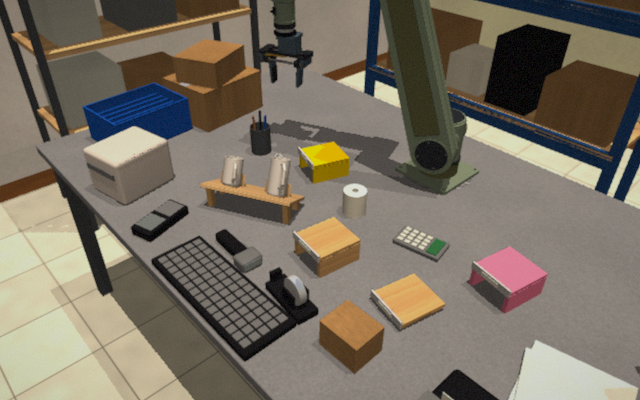

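View pics/side0.png

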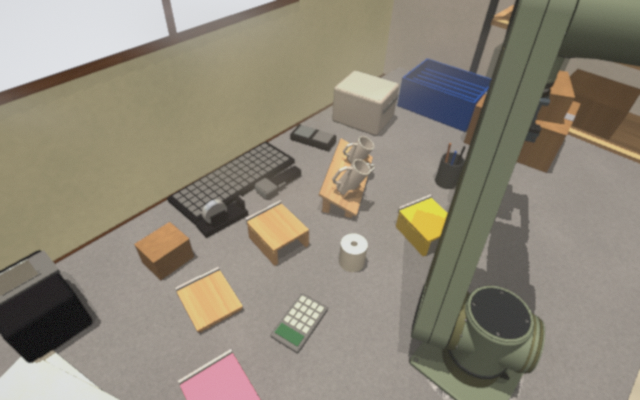

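The scene view shows the mug at (231,170) and the jug, with its lip, at (278,176) in the rack. The wooden tall riser is at (327,240) and the low one at (408,300). The look-alikes are the yellow riser at (324,158) and the pink one at (509,270). White till roll (354,200) could pass for a vessel. The side view agrees: tall riser (277,225), low riser (209,298), mug (359,151), jug (353,177). Both rails lie on the side away from the robot.

```bash
cat > h.py <<'E'
import numpy as np,cv2
from scipy.spatial.transform import Rotation as Ro
from workcell import env
def Rm(a): return Ro.from_euler('xyz',a,degrees=True).as_matrix()
def pose(n,st=None):
    m=env.camera_model(n)
    if n!="wrist": return m,Rm(m["rotation"]),np.array(m["eye"])
    H=np.array(m["hand_eye"]);R=Rm(st["ee_rot"])
    return m,R@H[:3,:3],R@H[:3,3]+st["ee_pos"]
def cloud(n,d,st=None):
    m,R,t=pose(n,st); v,u=np.mgrid[:400,:640]
    p=np.stack([(u-m["cx"])/m["fx"]*d,(v-m["cy"])/m["fy"]*d,d],-1)@R.T+t
    p[d<=0]=np.nan
    return p
def ray(n,uv,st=None):
    m,R,t=pose(n,st); return t,R@np.array([(uv[0]-m["cx"])/m["fx"],(uv[1]-m["cy"])/m["fy"],1])
def tri(obs,st=None):
    A=np.zeros((3,3));b=np.zeros(3)
    for n,uv in obs:
        t,r=ray(n,uv,st);r=r/np.linalg.norm(r);M=np.eye(3)-np.outer(r,r);A+=M;b+=M@t
    return np.linalg.solve(A,b)
def proj(n,P,st=None):
    m,R,t=pose(n,st);q=(np.asarray(P)-t)@R
    return q[...,:2]/q[...,2:]*[m["fx"],m["fy"]]+[m["cx"],m["cy"]]
E
python3 - <<'E'
from h import *
pts={}
for k,a,b in [("tall",(327.4,237.4),(276.3,222.6)),("low",(411,300.3),(209.3,297.7)),("mugc",(230.4,169.1),(359,150.9)),("jugc",(277.5,176.8),(353,177.3)),("mugh",(234.1,172.1),(348.2,147.1)),("jugh",(285.5,177.7),(335.6,176.3)),("mug",(230.9,183.5),(353.6,161.2)),("jug",(276.5,195.7),(344.3,190.1))]:
    pts[k]=tri([("scene",a),("side",b)]);print(k,pts[k].round(1))
for n in ["scene","side"]:
    c=cloud(n,np.load(n+"0.npy"))
    for k,z in [("tall",70),("low",25)]:
        m=(abs(c[...,2]-z)<5)&(np.hypot(*(c[...,:2]-pts[k][:2]).transpose(2,0,1))<100)
        p=c[m];print(n,k,len(p),p[:,2].mean().round(1),cv2.minAreaRect(p[:,:2].astype(np.float32)))
        r=(c[...,2]-z>5)&(c[...,2]-z<14)&(np.hypot(*(c[...,:2]-pts[k][:2]).transpose(2,0,1))<85)
        print("  rail",r.sum(),np.nanmean(c[r],0).round(1) if r.any() else "")
    # rack plane
    ctr=(pts["mug"]+pts["jug"])/2
    m=(c[...,2]>25)&(c[...,2]<110)&(np.hypot(*(c[...,:2]-ctr[:2]).transpose(2,0,1))<190)
    im=cv2.imread(f"pics/{n}0.png");hsv=cv2.cvtColor(im,cv2.COLOR_BGR2HSV)
    m&=(hsv[...,1]>110)&(hsv[...,0]<22)&(hsv[...,2]>100)
    p=c[m]
    best=None;rng=np.random.default_rng(0)
    for i in range(400):
        q=p[rng.choice(len(p),3,False)];nn=np.cross(q[1]-q[0],q[2]-q[0]);nn/=np.linalg.norm(nn)+1e-9
        if abs(nn[2])<.8: continue
        inl=abs((p-q[0])@nn)<2.5
        if best is None or inl.sum()>best.sum(): best=inl
    q=p[best];cc=q.mean(0);nn=np.linalg.svd(q-cc)[2][2];nn*=np.sign(nn[2])
    print(n,"rack",best.sum(),len(p),cc.round(1),nn.round(3),"tilt",np.degrees(np.arccos(nn[2])).round(1),"uphill yaw",np.degrees(np.arctan2(-nn[1],-nn[0])).round(1))
    print(cv2.minAreaRect(q[:,:2].astype(np.float32)))
E
```

```text
tall [579.3  63.3  74.5]
low [549.4 324.4  22.6]
mugc [ 603.2 -333.8  102.9]
jugc [ 526.7 -205.1  109.3]
mugh [ 619.7 -292.6  124.8]
jugh [ 544.3 -144.   142.1]
mug [ 613.  -324.1   59.8]
jug [ 543.9 -191.6   55.5]
scene tall 1492 69.7 ((578.5784912109375, 62.103546142578125), (124.93055725097656, 142.5967559814453), 82.55424499511719)
  rail 78 [639.2  58.1  77.5]
scene low 2025 24.9 ((553.1232299804688, 321.289794921875), (123.97467803955078, 142.683837890625), 77.41146850585938)
  rail 102 [615.5 310.5  32.9]
scene rack 685 1088 [ 595.2 -238.8   69.6] [-0.37  -0.194  0.909] tilt 24.7 uphill yaw 27.6
((585.45947265625, -254.57228088378906), (119.31083679199219, 291.6305236816406), 27.15350914001465)
side tall 1588 71.2 ((578.01953125, 58.113563537597656), (122.26090240478516, 139.93788146972656), 81.59397888183594)
  rail 124 [629.2  57.6  78.1]
side low 2269 26.3 ((550.2282104492188, 319.6850280761719), (120.18873596191406, 134.2533416748047), 77.37418365478516)
  rail 149 [599.9 313.9  33.1]Traceback (most recent call last):
  File "<stdin>", line 20, in <module>
  File "numpy/random/_generator.pyx", line 864, in numpy.random._generator.Generator.choice
ValueError: a must be a positive integer unless no samples are taken
```

Call:
arm_command --motion '[{"offset": [0,0,-0.06],"spin": 0},{"offset": [0.02,0,-0.05],"spin": 0},{"offset": [0.05,-0.01,0],"spin": 0},{"offset": [0.05,-0.01,0],"spin": 0},{"offset": [0.05,-0.01,0],"spin": 0}]'

```text
time_s: 1.62
ee_pos: [368.1, -436.4, 338.2]
ee_rot: [180.0, -0.0, 22.6]
force: [0.4, -0.3, -0.2]
gripper_width: 91.5
gripper_force: 0.0
```

Call:
arm_command --motion '[{"offset": [0.05,-0.01,0],"spin": 0},{"offset": [0.05,-0.02,0],"spin": 0},{"offset": [0.05,-0.02,0],"spin": 0},{"offset": [0.05,-0.02,0],"spin": 0},{"offset": [0,0,0],"spin": 0}]'

```text
time_s: 2.25
ee_pos: [526.7, -292.9, 337.5]
ee_rot: [-180.0, -0.0, 23.0]
force: [-1.5, -1.4, -0.3]
gripper_width: 91.3
gripper_force: 0.0
```

Run:
```python
from h import *
st=env.state();print(st["ee_pos"],st["ee_rot"],st["qpos"].round(1))
im,d=env.grab_frame("wrist");cv2.imwrite("pics/w1.png",im);np.save("w1.npy",d)
print(np.array(env.camera_model("wrist")["hand_eye"]).round(3))
np.save("w1st.npy",st,allow_pickle=True)
for t in ["mug_center","mug_handle","jug_center","jug_handle","rack","mug","jug"]:
    print(t,[(np.round(r["location"],1).tolist(),round(r["score"],2)) for r in env.pinpoint("wrist",t)][:3])
```

```text
[ 526.7398681  -292.92185612  337.46670386] [-1.79954390e+02 -2.83475450e-02  2.29701293e+01] [-30.2  18.4  74.    0.1  87.6  36.8]
[[-0.00000e+00 -9.71000e-01 -2.37000e-01  6.62380e+01]
 [ 1.00000e+00 -0.00000e+00 -1.00000e-03  2.63000e-01]
 [ 1.00000e-03 -2.37000e-01  9.71000e-01 -1.57505e+02]
 [ 0.00000e+00  0.00000e+00  0.00000e+00  1.00000e+00]]
mug_center [([375.3, 127.4], 0.69)]
mug_handle [([351.7, 93.1], 0.95)]
jug_center [([247.7, 143.3], 0.87)]
jug_handle [([200.7, 107.1], 0.84), ([58.7, 10.4], 0.29)]
rack [([312.7, 118.2], 0.64)]
mug [([374.3, 111.6], 0.82)]
jug [([250.2, 120.8], 0.69), ([372.0, 110.8], 0.46)]
```

View pics/w1.png

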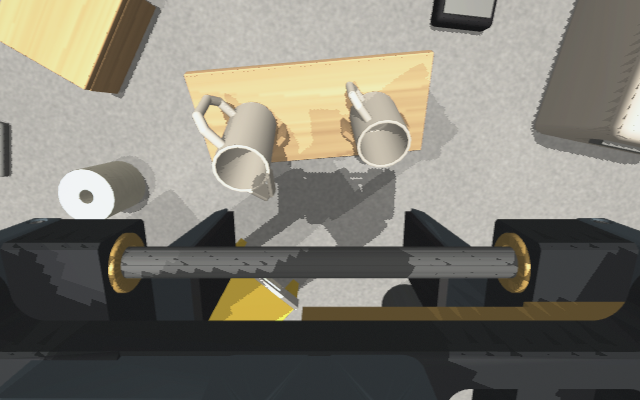

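The wrist view shows the jug, with its lip at (270,195), on the left and its handle at (200,110). The mug is on the right, with its handle at (352,95). The rack floor lies between. I'll measure the fits from depth.

```bash
cat > fit.py <<'E'
from h import *
from scipy.optimize import least_squares
st=np.load("w1st.npy",allow_pickle=True).item();d=np.load("w1.npy")
c=cloud("wrist",d,st);im=cv2.imread("pics/w1.png");hsv=cv2.cvtColor(im,cv2.COLOR_BGR2HSV)
v,u=np.mgrid[:400,:640]
box=(u>180)&(u<440)&(v>45)&(v<205)
m=box&(hsv[...,1]>80)&(c[...,2]>25)&(c[...,2]<110)&np.isfinite(d)&(d>0)
p=c[m];best=None;rng=np.random.default_rng(0)
for i in range(300):
    q=p[rng.choice(len(p),3,False)];n=np.cross(q[1]-q[0],q[2]-q[0]);n/=np.linalg.norm(n)+1e-9
    inl=abs((p-q[0])@n)<2
    if best is None or inl.sum()>best.sum(): best=inl
q=p[best];cc=q.mean(0);n=np.linalg.svd(q-cc,full_matrices=False)[2][2];n*=np.sign(n[2])
az=np.arctan2(-n[1],-n[0]);print("rack",len(q),"tilt",np.degrees(np.arccos(n[2])),"yaw",np.degrees(az))
U=np.array([np.cos(az),np.sin(az),0]);U-=n*(U@n);U/=np.linalg.norm(U);L=np.cross(n,U);B=np.stack([U,L,n],1)
rr=(q-cc)@B;(a,b),(w,h),an=cv2.minAreaRect(rr[:,:2].astype(np.float32));print("rect",w,h,an)
O=cc+B@[a,b,0];print("O",O.round(1))
ok=box&(d>0)&(hsv[...,1]<70)
P=(c[ok]-O)@B;P=P[(P[:,2]>6)&(P[:,2]<125)&(abs(P[:,0])<110)&(abs(P[:,1])<160)]
for k,y0,H,hr,zc in [("jug",75,110,67,66),("mug",-75,85,61,47)]:
    Q=P[abs(P[:,1]-y0)<72]; rim=Q[(abs(Q[:,2]-H)<3)]
    o=Q[(Q[:,2]>8)&(Q[:,2]<H+3)]
    f=lambda s:np.hypot(rim[:,0]-s[0],rim[:,1]-s[1])-27.5
    s=least_squares(f,[rim[:,0].mean(),rim[:,1].mean()],loss="soft_l1").x
    # outside wall fit
    f2=lambda s:np.hypot(o[:,0]-s[0],o[:,1]-s[1])-29
    s2=least_squares(f2,s,loss="cauchy",f_scale=1.5).x
    for S in (s,s2):
        e=Q-[*S,0];r=np.hypot(e[:,0],e[:,1]);hm=(r>36)&(r<hr+4)&(e[:,2]>12)&(e[:,2]<H-5)
        ph=np.degrees(np.arctan2(e[hm,1],e[hm,0]));print(k,"axis in rack",S.round(1),"rim n",len(rim),"handle",hm.sum(),np.median(ph).round(1),ph.std().round(1),"base",(O+B@[*S,0]).round(1),"center",(O+B@[*S,H/2]).round(1))
E
python3 fit.py
```

```text
rack 9107 tilt 25.069231966982493 yaw 27.788431280865673
rect 288.8180236816406 130.30068969726562 89.85999298095703
O [ 583.4 -259.5   60.9]
jug axis in rack [-0.5 74.7] rim n 745 handle 810 31.4 46.2 base [ 548.2 -193.6   60.6] center [ 527.6 -204.5  110.5]
jug axis in rack [-0.3 75.6] rim n 745 handle 807 30.7 48.3 base [ 547.9 -192.7   60.7] center [ 527.3 -203.6  110.6]
mug axis in rack [ -0.1 -73.9] rim n 556 handle 352 30.9 17.4 base [ 617.8 -324.9   60.8] center [ 601.9 -333.3   99.3]
mug axis in rack [  1.6 -71.6] rim n 556 handle 325 29.7 18.1 base [ 618.1 -322.2   61.5] center [ 602.1 -330.6  100. ]
```

```bash
cat >> fit.py <<'E'
print("---")
for k,y0,H,hr,zc,px,zr in [("jug",75,110,62,66,(200.7,107.1),(30,100)),("mug",-75,85,57,47,(351.7,93.1),(20,72))]:
    t,r=ray("wrist",px,st);t=(t-O)@B;r=r@B;x=t+r*(zc-t[2])/r[2]
    e=x-[0,y0,0];print(k,"pix",np.degrees(np.arctan2(e[1],e[0])).round(1),np.hypot(*e[:2]).round(1))
    e=P-[0,y0,0];R=np.hypot(e[:,0],e[:,1]);ph=np.degrees(np.arctan2(e[:,1],e[:,0]))
    hm=(R>36)&(R<hr+7)&(e[:,2]>zr[0])&(e[:,2]<zr[1])&(ph>-70)&(ph<80)
    print(np.percentile(ph[hm],[10,25,50,75,90]).round(1),np.histogram(ph[hm],np.arange(-70,81,10))[0])
    # handle centre-plane lateral offset 
    for z0 in range(zr[0],zr[1],10):
        s=hm&(abs(e[:,2]-z0-5)<5); 
        if s.sum()>15: print(z0,s.sum(),np.median(ph[s]).round(1),np.percentile(ph[s],[5,95]).round(1),np.median(R[s]).round(1))
E
python3 fit.py|sed -n '/---/,$p'
```

```text
---
jug pix 36.0 62.4
[29.8 30.4 31.3 33.3 35.5] [  0   0   0   0   0   0   0   0   0  70 505   4   0   0   0]
30 130 31.8 [28.6 39.3] 44.8
40 64 31.3 [30.1 35.6] 57.3
50 46 31.0 [30.1 33.7] 62.8
60 50 31.4 [30.2 33.6] 63.3
70 46 31.1 [30.1 33.9] 63.2
80 73 31.1 [30.1 36. ] 63.9
90 170 31.7 [28.8 37.3] 56.5
mug pix 34.2 52.5
[28.9 29.7 31.8 34.1 35.8] [  0   0   0   0   0   0   0   0   0  74 181   0   0   0   0]
20 37 29.8 [27.8 33. ] 41.4
30 19 30.9 [28.9 34.1] 59.9
40 28 31.8 [29.  35.6] 60.7
50 33 31.9 [29.2 35.6] 60.6
60 98 32.5 [28.9 36.9] 56.1
70 40 33.1 [27.8 38.6] 49.6
```

Call:
arm_command --motion '[{"offset": [0,0,0],"spin": -0.085},{"offset": [0.02,0.035,0],"spin": 0},{"offset": [0.019,0.035,0.04],"spin": 0},{"offset": [0,0,0.06],"spin": 0},{"offset": [0,0,0.03],"spin": 0}]' --jaw 0.0912

```text
time_s: 3.28
ee_pos: [589.9, -339.8, 203.7]
ee_rot: [-179.7, 0.2, 27.5]
force: [0.2, -0.2, -0.2]
gripper_width: 91.2
gripper_force: 0.0
```

Call:
arm_command --motion '[{"offset": [0,0,0],"spin": 0}]'

```text
time_s: 3.4
ee_pos: [589.8, -339.5, 205.0]
ee_rot: [-179.7, 0.2, 27.5]
force: [-0.1, -0.1, 0.4]
gripper_width: 90.9
gripper_force: 0.0
```

Run:
```python
from h import *
st=env.state();print(st["ee_pos"],st["ee_rot"],st["qpos"].round(1))
im,d=env.grab_frame("wrist")
for P in [(598.5,-334.5,107.9)]: pass
# overlay: planned grip target, pads
R=Rm(st["ee_rot"]);G=np.array([594,-337,103.])
for q,col in [((0,0,-5),(0,0,255)),((16,45,14),(0,255,0)),((-16,45,14),(0,255,0)),((16,-45,14),(0,255,0)),((-16,-45,14),(0,255,0)),((-16,-59,14),(255,0,0)),((16,-59,14),(255,0,0))]:
    x=proj("wrist",G+R@np.array(q),st);cv2.circle(im,tuple(int(a) for a in x),3,col,-1)
cv2.imwrite("pics/w2.png",im)
```

```text
[ 589.83651168 -339.54932612  205.01933537] [-179.69778334    0.19322165   27.49094035] [-30.9  28.9  76.   -0.   75.4  31.6]
```

View pics/w2.png

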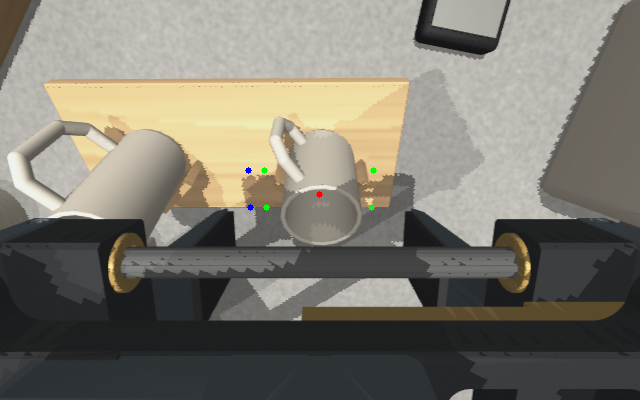

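The crop shows the shorter, lipless mug (rim at (320,215)) centred between the planned pad corners, with its handle (290,145) clear of them. Now descend and grip.

Call:
arm_command --motion '[{"offset": [0.005,0,0.04],"spin": 0},{"offset": [0,0,0.03],"spin": 0},{"offset": [0,0,0.02],"spin": 0},{"offset": [0,0,0.012],"spin": 0},{"offset": [0,0,0],"spin": 0}]'

```text
time_s: 4.08
ee_pos: [596.3, -337.8, 106.9]
ee_rot: [179.9, -0.0, 27.5]
force: [0.4, -0.5, 0.3]
gripper_width: 91.3
gripper_force: 0.0
```

Call:
arm_command --motion '[{"offset": [0,0,0],"spin": 0},{"offset": [0,0,0],"spin": 0},{"offset": [0,0,0],"spin": 0},{"offset": [0,0,0],"spin": 0}]' --jaw 0.05 --newtons 15

```text
time_s: 4.58
ee_pos: [596.0, -337.4, 106.4]
ee_rot: [180.0, -0.0, 27.5]
force: [0.4, -0.4, 0.8]
gripper_width: 58.6
gripper_force: 15.0
```

Call:
arm_command --motion '[{"offset": [0,0,-0.01],"spin": 0},{"offset": [0,0,-0.03],"spin": 0},{"offset": [0,0,-0.04],"spin": 0},{"offset": [0,0,-0.03],"spin": 0},{"offset": [0,0,0],"spin": 0}]'

```text
time_s: 5.2
ee_pos: [597.1, -338.0, 219.0]
ee_rot: [179.7, -0.2, 27.5]
force: [-0.6, 1.1, -2.5]
gripper_width: 58.7
gripper_force: 15.0
```

```bash
cat > held.py <<'E'
import sys
from h import *
# fit held vessel in tool frame: axis tilt about tool y and handle
k=sys.argv[1];st=env.state();im,d=env.grab_frame("wrist");cv2.imwrite(f"pics/held_{k}.png",im)
print(st["ee_pos"].round(1),st["ee_rot"].round(2),st["qpos"].round(1),st["gripper_width"],st["force"].round(1))
R=Rm(st["ee_rot"]);T=(cloud("wrist",d,st)-st["ee_pos"])@R
hsv=cv2.cvtColor(im,cv2.COLOR_BGR2HSV)
m=(d>0)&(hsv[...,1]<70)&(np.abs(T[...,1])<26)&(T[...,2]>-5)&(T[...,2]<70)&(T[...,0]>-30)&(T[...,0]<70)
p=T[m]
from scipy.optimize import least_squares
def f(s):
    a=np.array([np.sin(s[0])*1.,np.sin(s[3]),-np.cos(s[0])]);a/=np.linalg.norm(a);e=p-[s[1],s[2],-5]
    return np.linalg.norm(e-np.outer(e@a,a),axis=1)-29
flip=-1 if len(sys.argv)>2 else 1
s=least_squares(f,[flip*-.4,flip*5,0,0],loss="cauchy",f_scale=1).x
print("pts",len(p),"axis tilt about y deg",np.degrees(s[0]).round(1),"side tilt",np.degrees(s[3]).round(1),"axis at grip x,y",s[1:3].round(1),"med res",np.median(abs(f(s))).round(2))
for c in ["mug_center","mug_handle","mug"] if k.startswith("mug") else ["jug_center","jug_handle","jug"]:
    print(c,[(np.round(r["location"],1).tolist(),round(r["score"],2)) for r in env.pinpoint("wrist",c)][:2])
a=np.array([np.sin(s[0]),np.sin(s[3]),-np.cos(s[0])]);a/=np.linalg.norm(a);e=p-[s[1],s[2],-5];print("lowest along axis",np.percentile(e@a,[0.5,2]).round(1))
E
python3 held.py mug1
```

```text
[ 597.1 -338.   219. ] [179.7   -0.18  27.55] [-30.5  28.6  74.5  -0.   76.6  32. ] 58.6787422671158 [-0.6  1.1 -2.5]
pts 5630 axis tilt about y deg -19.4 side tilt -1.2 axis at grip x,y [ 4.  -0.8] med res 0.88
mug_center []
mug_handle [([247.3, 157.7], 0.81)]
mug [([320.0, 180.8], 0.66)]
lowest along axis [-45.4 -43.1]
```

View pics/held_mug1.png

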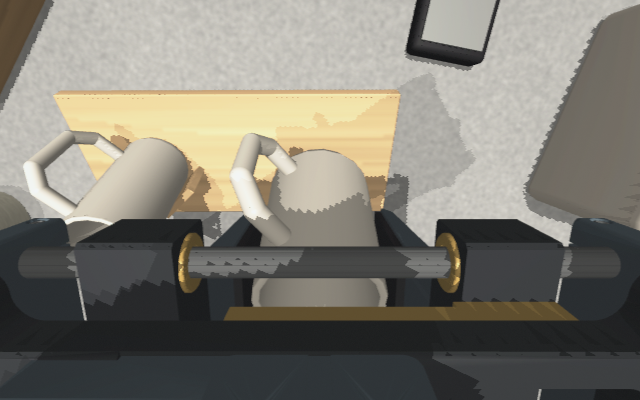

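The mug is held by its sides with the handle at (245,170). Next I'll refine its tilt and handle angle.

```bash
cat > held2.py <<'E'
import sys
from h import *
from scipy.optimize import least_squares
def fit(k,cols,rows,hcols,hrows,rb,rh,t0,H=None,st=None,im=None,d=None):
    R=Rm(st["ee_rot"]);T=(cloud("wrist",d,st)-st["ee_pos"])@R
    hsv=cv2.cvtColor(im,cv2.COLOR_BGR2HSV);ok=(d>0)&(hsv[...,1]<75)
    v,u=np.mgrid[:400,:640]
    m=ok&(u>cols[0])&(u<cols[1])&(v>rows[0])&(v<rows[1])&(T[...,2]<70)
    p=T[m]
    ax=lambda s:(lambda a:a/np.linalg.norm(a))(np.array([np.sin(s[0]),np.sin(s[3]),-np.cos(s[0])]))
    def f(s):
        a=ax(s);e=p-[s[1],s[2],-5];return np.linalg.norm(e-np.outer(e@a,a),axis=1)-29
    s=least_squares(f,t0,loss="soft_l1",f_scale=1).x
    a=ax(s);e=p-[s[1],s[2],-5];print("n",len(p),"tilt",np.degrees(s[0]).round(1),"side",np.degrees(s[3]).round(1),"xy",s[1:3].round(1),"res",np.abs(f(s)).mean().round(2),"base",np.percentile(e@a,[0.5,2]).round(1))
    X=np.array([1,0,0])-a*a[0];X/=np.linalg.norm(X);Y=np.cross(a,X)   # vessel-ish frame (Y = -tool y)
    m=ok&(u>hcols[0])&(u<hcols[1])&(v>hrows[0])&(v<hrows[1])&(T[...,2]<70)
    q=T[m]-[s[1],s[2],-5];q=np.stack([q@X,q@Y,q@a],1)
    rr=np.hypot(q[:,0],q[:,1]);q=q[(rr>rh-12)&(rr<rh+12)]
    g=lambda z:np.hypot(q[:,0]-z[0]*np.cos(z[1]),q[:,1]-z[0]*np.sin(z[1]))-rb
    z0=[rh,np.median(np.arctan2(q[:,1],q[:,0]))]
    z=least_squares(g,z0,loss="soft_l1",f_scale=1).x
    print("handle n",len(q),"r",z[0].round(1),"phi (ccw from tool x seen from mouth)",np.degrees(z[1]).round(1),"raw",np.degrees(z0[1]).round(1),"res",np.abs(g(z)).mean().round(2),"hgt",np.percentile(q[:,2],[5,95]).round(0))
E
python3 - <<'E'
from held2 import *
st=env.state();im,d=env.grab_frame("wrist")
for t in (-.34,-.44): fit("mug",(283,372),(152,215),(228,262),(155,200),4.5,56.5,[t,4,0,0],st=st,im=im,d=d)
E
```

```text
n 4884 tilt -25.2 side 0.7 xy [ 0.7 -0. ] res 0.44 base [-47.5 -45.7]
handle n 1070 r 56.5 phi (ccw from tool x seen from mouth) 32.6 raw 29.9 res 1.15 hgt [-4. 13.]
n 4884 tilt -25.2 side 0.7 xy [ 0.7 -0. ] res 0.44 base [-47.5 -45.7]
handle n 1070 r 56.5 phi (ccw from tool x seen from mouth) 32.6 raw 29.9 res 1.15 hgt [-4. 13.]
```

Run:
```python
from h import *
for n in ["scene","side"]:
    c=cloud(n,np.load(n+"0.npy"));im=cv2.imread(f"pics/{n}0.png");hsv=cv2.cvtColor(im,cv2.COLOR_BGR2HSV)
    for k,z,x0 in [("tall",70,(579,62)),("low",25,(552,321))]:
        near=np.hypot(c[...,0]-x0[0],c[...,1]-x0[1])<100
        s=near&(abs(c[...,2]-z)<6)&(hsv[...,1]>90)
        p=c[s];zz=np.median(p[:,2])
        s2=s&(abs(c[...,2]-zz)<2)
        cnt,_=cv2.findContours(s2.astype(np.uint8),cv2.RETR_EXTERNAL,cv2.CHAIN_APPROX_NONE);b=max(cnt,key=cv2.contourArea)
        # back-project outline rays on plane z
        q=[]
        for uv in b[:,0]:
            t,r=ray(n,uv);q.append((t+r*(zz-t[2])/r[2])[:2])
        q=np.array(q,np.float32);rc=cv2.minAreaRect(q)
        pr=c[near&(c[...,2]-zz>5)&(c[...,2]-zz<11)&(hsv[...,1]<60)]
        l=cv2.fitLine(pr[:,:2].astype(np.float32),cv2.DIST_HUBER,0,.01,.01).ravel()
        print(n,k,"z",zz.round(1),np.round(rc[0],1),np.round(rc[1],1),round(rc[2],1),"rail",len(pr),pr.mean(0).round(1),"dir",np.degrees(np.arctan2(l[1],l[0])).round(1))
```

```text
scene tall z 69.6 [573.8  63.8] [124.9 129.9] 80.1 rail 73 [641.9  49.2  77.1] dir 82.2
scene low z 24.9 [546.8 324.3] [121.9 124.2] 77.3 rail 103 [616.9 309.9  32.6] dir 77.2
side tall z 71.3 [573.8  61.9] [116.9 131.6] 80.6 rail 85 [641.9  51.8  79.1] dir 81.9
side low z 26.3 [548.8 321.6] [117.2 130.9] 77.3 rail 117 [615.4 306.4  34. ] dir 77.0
```

Call:
arm_command --motion '[{"offset": [0,-0.01,-0.03],"spin": 0},{"offset": [0.01,-0.03,-0.03],"spin": 0},{"offset": [0.015,-0.045,-0.02],"spin": 0},{"offset": [0.015,-0.055,0],"spin": 0},{"offset": [0.015,-0.055,0],"spin": 0}]'

```text
time_s: 6.08
ee_pos: [553.7, -137.4, 294.9]
ee_rot: [-179.9, 0.1, 27.5]
force: [0.3, 0.8, -2.3]
gripper_width: 59.0
gripper_force: 15.0
```

Call:
arm_command --motion '[{"offset": [0.015,-0.055,0],"spin": 0},{"offset": [0.015,-0.055,0],"spin": 0},{"offset": [0.015,-0.055,0],"spin": 0},{"offset": [0.015,-0.045,0],"spin": 0.05},{"offset": [0.015,-0.03,0],"spin": 0.1}]'

```text
time_s: 6.7
ee_pos: [510.4, 110.3, 295.0]
ee_rot: [-180.0, 0.1, 18.9]
force: [0.9, -0.5, -2.0]
gripper_width: 58.8
gripper_force: 15.0
```

Call:
arm_command --motion '[{"offset": [0,0,0],"spin": 0.17},{"offset": [0,0,0],"spin": 0.17},{"offset": [0,0,0],"spin": 0.17},{"offset": [0,0,0],"spin": 0.17},{"offset": [0,0,0],"spin": 0.17}]'

```text
time_s: 7.32
ee_pos: [511.2, 108.4, 294.7]
ee_rot: [179.9, 0.1, -30.1]
force: [0.3, -0.7, -1.9]
gripper_width: 59.0
gripper_force: 15.0
```

Call:
arm_command --motion '[{"offset": [0,0,0],"spin": 0.12},{"offset": [0,0,0],"spin": 0.08},{"offset": [0,0,0],"spin": 0}]'

```text
time_s: 7.7
ee_pos: [511.3, 108.4, 294.9]
ee_rot: [179.9, 0.1, -41.2]
force: [-0.9, -0.1, -1.6]
gripper_width: 58.7
gripper_force: 15.0
```

Run:
```python
from h import *
st=env.state();print(st["ee_pos"].round(1),st["ee_rot"].round(2),st["qpos"].round(1),st["gripper_width"])
im,d=env.grab_frame("wrist");cv2.imwrite("pics/w3.png",im);np.save("w3.npy",d)
c=cloud("wrist",d,st);hsv=cv2.cvtColor(im,cv2.COLOR_BGR2HSV)
near=np.hypot(c[...,0]-578,c[...,1]-62)<100
s=near&(abs(c[...,2]-70)<6)&(hsv[...,1]>60);zz=np.median(c[s][:,2]);p=c[s&(abs(c[...,2]-zz)<2.5)]
print("z",zz,len(p),cv2.minAreaRect(p[:,:2].astype(np.float32)))
pr=c[near&(c[...,2]-zz>5)&(c[...,2]-zz<12)]
if len(pr)>20:
    l=cv2.fitLine(pr[:,:2].astype(np.float32),cv2.DIST_HUBER,0,.01,.01).ravel();print(len(pr),pr.mean(0),np.degrees(np.arctan2(l[1],l[0])),cv2.minAreaRect(pr[:,:2].astype(np.float32)))
```

```text
[511.3 108.4 294.9] [ 1.7991e+02  7.0000e-02 -4.1150e+01] [ 10.7  11.5  89.4  -0.   79.2 141.9] 58.74353164176206
z 70.68501320340704 12193 ((575.7496337890625, 58.81451416015625), (119.63610076904297, 129.81016540527344), 81.81591796875)
764 [642.47423197  47.49679253  78.41435765] 81.86069 ((643.7388916015625, 49.1624755859375), (119.44815063476562, 7.889095306396484), 81.7233657836914)
```

View pics/w3.png

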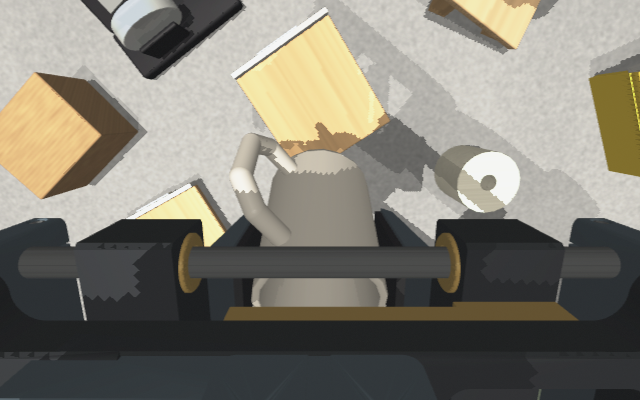

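The wrist view shows the tall riser, with the rail at its upper-left edge from (237,75) to (325,12), and the mug held with its handle parallel to the riser's x.

Call:
arm_command --motion '[{"offset": [0.02,-0.002,0.02],"spin": 0},{"offset": [0.02,-0.002,0.04],"spin": 0},{"offset": [0.013,-0.002,0.05],"spin": 0},{"offset": [0,0,0.035],"spin": 0},{"offset": [0,0,0.008],"spin": 0}]'

```text
time_s: 8.38
ee_pos: [553.7, 77.7, 140.2]
ee_rot: [179.7, 0.2, -41.2]
force: [0.4, -0.1, -1.3]
gripper_width: 58.4
gripper_force: 15.0
```

Call:
arm_command --motion '[{"offset": [0,0,0],"spin": 0},{"offset": [0,0,0],"spin": 0}]' --newtons 10

```text
time_s: 8.62
ee_pos: [556.7, 78.3, 144.8]
ee_rot: [-179.8, -0.1, -41.2]
force: [0.8, -0.0, -2.2]
gripper_width: 58.7
gripper_force: 10.0
```

Run:
```python
from held2 import *
st=env.state();im,d=env.grab_frame("wrist");print(st["ee_pos"].round(1),st["ee_rot"].round(2),st["qpos"].round(1),st["force"].round(2))
cv2.imwrite("pics/w4.png",im)
fit("mug",(283,372),(152,215),(228,262),(155,200),4.5,56.5,[-.44,1,0,0],st=st,im=im,d=d)
c=cloud("wrist",d,st);hsv=cv2.cvtColor(im,cv2.COLOR_BGR2HSV)
near=np.hypot(c[...,0]-575,c[...,1]-60)<95
s=near&(abs(c[...,2]-70)<5)&(hsv[...,1]>80);zz=np.median(c[s][:,2]);p=c[s&(abs(c[...,2]-zz)<2.5)]
print("z",zz,len(p),cv2.minAreaRect(p[:,:2].astype(np.float32)))
```

```text
[556.7  78.3 144.8] [-1.7984e+02 -1.5000e-01 -4.1180e+01] [  6.8  20.8  98.7  -0.   60.3 138. ] [ 0.77 -0.05 -2.21]
n 4874 tilt -25.3 side 0.7 xy [ 0.8 -0.1] res 0.44 base [-47.4 -45.6]
handle n 1076 r 56.5 phi (ccw from tool x seen from mouth) 32.7 raw 30.0 res 1.14 hgt [-4. 13.]
z 70.767017467984 15401 ((576.0726318359375, 58.472557067871094), (119.36892700195312, 129.27215576171875), 81.86702728271484)
```

Call:
arm_command --motion '[{"offset": [0,0.002,0.008],"spin": 0},{"offset": [0,0,0.006],"spin": 0},{"offset": [0,0,0],"spin": 0}]'

```text
time_s: 9.05
ee_pos: [553.7, 76.4, 128.3]
ee_rot: [179.9, 0.1, -41.2]
force: [-0.1, -0.4, -2.1]
gripper_width: 58.8
gripper_force: 10.0
```

Call:
arm_command --motion '[{"offset": [0,0,0.002],"spin": 0},{"offset": [0,0,0],"spin": 0}]'

```text
time_s: 9.3
ee_pos: [554.4, 76.5, 127.0]
ee_rot: [-180.0, -0.0, -41.2]
force: [-0.7, -0.3, -2.0]
gripper_width: 59.1
gripper_force: 10.0
```

Call:
arm_command --motion '[{"offset": [0,0,0.0015],"spin": 0},{"offset": [0,0,0],"spin": 0}]'

```text
time_s: 9.55
ee_pos: [554.5, 76.5, 126.5]
ee_rot: [-180.0, -0.1, -41.2]
force: [-1.0, -0.3, 4.6]
gripper_width: 58.9
gripper_force: 10.0
```

Contact is made. Now pivot the mug upright about its lower edge.

Call:
arm_command --motion '[{"offset": [0.003,0,0],"spin": 0},{"offset": [0.003,0,0.0005],"spin": 0},{"offset": [0.003,0,0.0005],"spin": 0},{"offset": [0,0,0],"spin": 0}]' --newtons 6

```text
time_s: 10.05
ee_pos: [561.7, 70.3, 124.7]
ee_rot: [-180.0, -0.1, -41.2]
force: [-0.0, -0.4, 5.8]
gripper_width: 58.6
gripper_force: 6.0
```

```bash
cat > lk.py <<'E'
from held2 import *
st=env.state();im,d=env.grab_frame("wrist");print(st["ee_pos"].round(1),st["force"].round(2))
fit("mug",(285,370),(175,215),(228,262),(165,205),4.5,56.5,[-.3,1,0,0],st=st,im=im,d=d)
E
python3 lk.py
```

```text
[561.7  70.3 124.7] [-0.   -0.36  5.81]
n 3100 tilt -16.8 side 0.2 xy [ 0.3 -0.2] res 0.25 base [-44.8 -37.7]
handle n 872 r 53.3 phi (ccw from tool x seen from mouth) 32.5 raw 30.6 res 1.34 hgt [ 8. 19.]
```

Call:
arm_command --motion '[{"offset": [0.003,0,0.0005],"spin": 0},{"offset": [0.003,0,0.001],"spin": 0},{"offset": [0.003,0,0.001],"spin": 0},{"offset": [0,0,0],"spin": 0}]'

```text
time_s: 10.6
ee_pos: [568.2, 64.3, 121.8]
ee_rot: [-180.0, -0.0, -41.2]
force: [2.0, -0.4, 3.0]
gripper_width: 59.1
gripper_force: 6.0
```

```bash
python3 lk.py
```

```text
[568.2  64.3 121.8] [ 1.95 -0.36  3.  ]
n 2892 tilt -9.2 side 0.7 xy [-0.3 -0.2] res 0.29 base [-50.3 -39.8]
handle n 695 r 51.6 phi (ccw from tool x seen from mouth) 33.2 raw 31.4 res 1.33 hgt [11. 21.]
```

Call:
arm_command --motion '[{"offset": [0.003,0,0.001],"spin": 0},{"offset": [0.003,0,0.0015],"spin": 0},{"offset": [0.003,0,0.0015],"spin": 0},{"offset": [0,0,0],"spin": 0}]'

```text
time_s: 11.15
ee_pos: [574.8, 58.5, 117.7]
ee_rot: [180.0, -0.0, -41.2]
force: [1.2, -1.2, 2.4]
gripper_width: 59.1
gripper_force: 6.0
```

```bash
python3 lk.py
```

```text
[574.8  58.5 117.7] [ 1.18 -1.2   2.43]
n 2318 tilt -0.9 side 0.9 xy [-1.  -0.4] res 0.49 base [-50.7 -41.2]
handle n 438 r 50.4 phi (ccw from tool x seen from mouth) 34.5 raw 31.9 res 1.27 hgt [15. 22.]
```

Call:
arm_command --motion '[{"offset": [0.001,0,0.001],"spin": 0},{"offset": [0,0,0],"spin": 0},{"offset": [0,0,0],"spin": 0}]' --newtons 4

```text
time_s: 11.58
ee_pos: [575.3, 58.0, 117.0]
ee_rot: [-180.0, -0.0, -41.2]
force: [1.0, -0.4, 2.8]
gripper_width: 58.9
gripper_force: 4.0
```

Call:
arm_command --motion '[{"offset": [0,0,0],"spin": 0},{"offset": [0,0,0],"spin": 0}]' --jaw 0.066

```text
time_s: 11.82
ee_pos: [574.5, 58.2, 116.2]
ee_rot: [179.9, 0.1, -41.2]
force: [-0.3, 1.0, 0.3]
gripper_width: 66.0
gripper_force: 0.0
```

```bash
python3 lk.py; python3 -c "
from h import *
im,d=env.grab_frame('wrist');cv2.imwrite('pics/w5.png',im)"
```

```text
[574.5  58.2 116.2] [-0.26  0.97  0.27]
n 2306 tilt -0.3 side 0.9 xy [-0.2 -0.8] res 0.42 base [-49.9 -39.9]
handle n 437 r 49.9 phi (ccw from tool x seen from mouth) 34.3 raw 31.7 res 1.27 hgt [17. 24.]
```

View pics/w5.png

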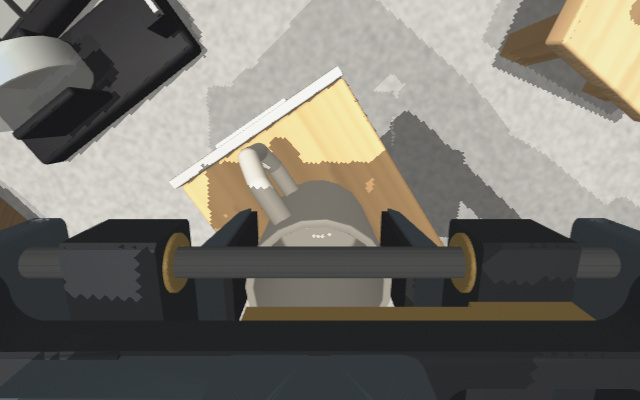

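The mug stands upright with its handle (250,160) toward the rail. Open, rise, and measure from above.

Call:
arm_command --motion '[{"offset": [0,0,0],"spin": 0},{"offset": [0,0,0],"spin": 0},{"offset": [0,0,-0.03],"spin": 0},{"offset": [0,0,-0.05],"spin": 0},{"offset": [0,0,-0.06],"spin": 0}]' --jaw 0.0912

```text
time_s: 12.55
ee_pos: [574.6, 58.0, 257.5]
ee_rot: [179.9, 0.1, -41.2]
force: [1.0, 0.0, -0.4]
gripper_width: 91.5
gripper_force: 0.0
```

Call:
arm_command --motion '[{"offset": [-0.03,0,-0.06],"spin": -0.1},{"offset": [-0.04,0,-0.02],"spin": -0.15},{"offset": [-0.02,0,0],"spin": -0.17},{"offset": [0,0,0],"spin": -0.17},{"offset": [0,0,0],"spin": 0}]'

```text
time_s: 13.18
ee_pos: [503.5, 108.9, 333.0]
ee_rot: [180.0, -0.0, -7.5]
force: [1.0, 0.1, -0.1]
gripper_width: 91.1
gripper_force: 0.0
```

```bash
cat > placed.py <<'E'
import sys
from h import *
from scipy.optimize import least_squares
def run(c0,zt,H,hr,tag,yaw0):
    st=env.state();im,d=env.grab_frame("wrist");cv2.imwrite(f"pics/{tag}.png",im);print(st["ee_pos"].round(1),st["ee_rot"].round(1),st["qpos"].round(0))
    c=cloud("wrist",d,st);hsv=cv2.cvtColor(im,cv2.COLOR_BGR2HSV)
    near=np.hypot(c[...,0]-c0[0],c[...,1]-c0[1])<100
    p=c[near&(abs(c[...,2]-zt)<5)&(hsv[...,1]>80)];p=p[abs(p[:,2]-np.median(p[:,2]))<2.5];zz=np.median(p[:,2])
    print("top",zz,cv2.minAreaRect(p[:,:2].astype(np.float32)))
    q=c[near&(hsv[...,1]<75)];q=q[(q[:,2]>zz+12)&(q[:,2]<zz+H+6)]
    rim=q[(q[:,2]>zz+H-3)]; print("rim z",np.percentile(rim[:,2]-zz,[5,50,95]).round(1),len(rim))
    s=least_squares(lambda s:np.hypot(rim[:,0]-s[0],rim[:,1]-s[1])-27.3,c0,loss="soft_l1").x
    e=q[:,:2]-s;r=np.hypot(*e.T);a=np.radians(yaw0);lx=e@[np.cos(a),np.sin(a)];ly=e@[-np.sin(a),np.cos(a)]
    m=(r>hr-12)&(r<hr+3)&(lx>30);g=least_squares(lambda g:np.polyfit(lx[m],ly[m]-lx[m]*np.tan(g[0]),0),[0]).x
    print("axis",s.round(1),"handle n",m.sum(),"ly range",np.percentile(ly[m],[2,50,98]).round(1),"angle mid",np.degrees(np.arctan2((np.percentile(ly[m],2)+np.percentile(ly[m],98))/2,np.median(lx[m]))).round(1),"max lx",np.percentile(lx,99).round(1),"off yaw0",yaw0)
E
python3 -c "
from placed import *
run((575,59),70.5,85,61,'p1',-8.2)"
```

```text
[503.5 108.9 333. ] [180.   -0.   -7.5] [ 11.  10.  86.  -0.  84. 108.]
top 70.67649649815985 ((575.5026245117188, 58.812705993652344), (119.15083312988281, 129.77789306640625), 81.81129455566406)
rim z [83.4 84.8 86.2] 666
axis [574.3  59.2] handle n 127 ly range [-5.   0.5  3.1] angle mid -1.0 max lx 58.0 off yaw0 -8.2
```

The mug is placed within about 1.5 mm and 1°. Now the jug.

Call:
arm_command --motion '[{"offset": [0.009,0.05,0],"spin": 0},{"offset": [0.009,0.053,0],"spin": 0},{"offset": [0.009,0.053,0],"spin": 0},{"offset": [0.009,0.053,0],"spin": 0},{"offset": [0.009,0.053,0],"spin": 0}]'

```text
time_s: 13.85
ee_pos: [514.7, -158.9, 332.7]
ee_rot: [-180.0, -0.0, -7.6]
force: [1.6, -0.2, -0.9]
gripper_width: 91.3
gripper_force: 0.0
```

Call:
arm_command --motion '[{"offset": [0.009,0.052,0],"spin": 0},{"offset": [0,0,0],"spin": -0.17},{"offset": [0,0,0],"spin": -0.17},{"offset": [0,0,0],"spin": -0.17},{"offset": [0,0,0],"spin": -0.17}]'

```text
time_s: 14.48
ee_pos: [517.0, -210.1, 332.4]
ee_rot: [-180.0, 0.0, 31.7]
force: [-0.1, 0.3, 0.5]
gripper_width: 91.4
gripper_force: 0.0
```

Call:
arm_command --motion '[{"offset": [0,0,0],"spin": -0.17},{"offset": [0,0,0],"spin": -0.17},{"offset": [0,0,0],"spin": -0.17},{"offset": [0,0,0],"spin": -0.17},{"offset": [0,0,0],"spin": -0.17}]'

```text
time_s: 15.1
ee_pos: [517.0, -209.9, 332.4]
ee_rot: [-180.0, -0.0, 80.4]
force: [0.3, 0.1, 0.3]
gripper_width: 91.0
gripper_force: 0.0
```

Call:
arm_command --motion '[{"offset": [0,0,0],"spin": -0.17},{"offset": [0,0,0],"spin": -0.17},{"offset": [0,0,0],"spin": -0.17},{"offset": [0,0,0],"spin": -0.17},{"offset": [0,0,0],"spin": -0.17}]'

```text
time_s: 15.72
ee_pos: [517.0, -210.0, 332.5]
ee_rot: [-180.0, -0.0, 129.1]
force: [-0.8, -0.6, -0.6]
gripper_width: 91.2
gripper_force: 0.0
```

Call:
arm_command --motion '[{"offset": [0,0,0],"spin": -0.17},{"offset": [0,0,0],"spin": -0.17},{"offset": [0,0,0],"spin": -0.17},{"offset": [0,0,0],"spin": -0.17},{"offset": [0,0,0],"spin": -0.17}]'

```text
time_s: 16.35
ee_pos: [517.0, -209.9, 332.5]
ee_rot: [180.0, -0.0, 177.8]
force: [1.0, 0.2, 0.5]
gripper_width: 91.1
gripper_force: 0.0
```

Call:
arm_command --motion '[{"offset": [0,0,0],"spin": -0.17},{"offset": [0,0,0],"spin": -0.17},{"offset": [0,0,0],"spin": -0.018},{"offset": [0,0,0.02],"spin": 0},{"offset": [0,0,0],"spin": 0}]'

```text
time_s: 16.98
ee_pos: [516.2, -209.4, 311.4]
ee_rot: [179.9, -0.2, -162.0]
force: [0.4, -0.5, -0.4]
gripper_width: 91.4
gripper_force: 0.0
```

Run:
```python
from h import *
st=env.state();print(st["ee_pos"].round(1),st["ee_rot"].round(2),st["qpos"].round(1))
```

```text
[ 516.2 -209.4  311.4] [ 1.7987e+02 -1.5000e-01 -1.6201e+02] [ -23.3   14.5   83.1   -0.    82.6 -131.3]
```

Call:
arm_command --motion '[{"offset": [0,0,0],"spin": -0.17},{"offset": [0,0,0.06],"spin": 0},{"offset": [0,0,0],"spin": 0},{"offset": [0,0,0],"spin": 0}]'

```text
time_s: 17.48
ee_pos: [518.3, -210.2, 255.1]
ee_rot: [-179.8, 0.1, -152.1]
force: [1.0, -0.4, 0.9]
gripper_width: 91.3
gripper_force: 0.0
```

Run:
```python
from h import *
st=env.state();print(st["ee_pos"].round(1),st["ee_rot"].round(2),st["qpos"].round(1))
im,d=env.grab_frame("wrist");R=Rm(st["ee_rot"])
from scipy.optimize import least_squares
a=np.radians(27.8);t=np.radians(25);n=np.array([-np.sin(t)*np.cos(a),-np.sin(t)*np.sin(a),np.cos(t)]);U=np.array([np.cos(t)*np.cos(a),np.cos(t)*np.sin(a),np.sin(t)]);B=np.stack([U,np.cross(n,U),n],1)
c=cloud("wrist",d,st);hsv=cv2.cvtColor(im,cv2.COLOR_BGR2HSV);P=(c[(d>0)&(hsv[...,1]<75)]-[583.4,-259.5,60.9])@B
q=P[(abs(P[:,2]-110)<3)&(abs(P[:,1]-75)<45)&(abs(P[:,0])<45)]
if len(q)>30: print(len(q),least_squares(lambda s:np.hypot(q[:,0]-s[0],q[:,1]-s[1])-27.5,[0,75],loss="soft_l1").x)
G=np.array([516.5,-209.8,119.])
for q,col in [((0,0,-5),(0,0,255))]+[((x,y,14),(0,255,0)) for x in(16,-16) for y in (45,-45)]:
    x=proj("wrist",G+R@np.array(q),st);cv2.circle(im,tuple(int(a) for a in x),3,col,-1)
cv2.imwrite("pics/w6.png",im)
```

```text
[ 518.3 -210.2  255.1] [-1.7983e+02  1.2000e-01 -1.5214e+02] [ -23.3   15.9   89.2   -0.    74.7 -141.1]
1167 [-1.05688679 74.50410811]
```

View pics/w6.png

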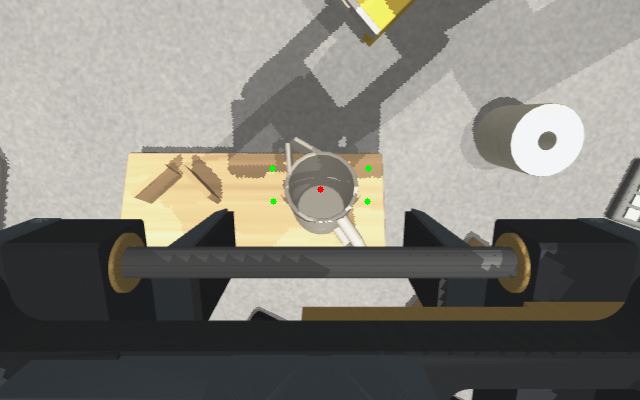

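The jug's rim is at (320,190) with the lip at (290,150). Both are clear of the planned pads.

Call:
arm_command --motion '[{"offset": [0.001,0,0.04],"spin": 0},{"offset": [0,0,0.04],"spin": 0},{"offset": [0,0,0.03],"spin": 0},{"offset": [0,0,0.016],"spin": 0},{"offset": [0,0,0.008],"spin": 0}]'

```text
time_s: 18.15
ee_pos: [517.2, -210.6, 119.8]
ee_rot: [-179.9, 0.1, -152.1]
force: [0.3, 0.5, 0.9]
gripper_width: 90.7
gripper_force: 0.0
```

Call:
arm_command --motion '[{"offset": [0,0,0],"spin": 0},{"offset": [0,0,0],"spin": 0}]'

```text
time_s: 18.4
ee_pos: [516.9, -210.4, 120.1]
ee_rot: [-179.9, 0.1, -152.1]
force: [0.6, -0.3, -0.6]
gripper_width: 91.3
gripper_force: 0.0
```

Call:
arm_command --motion '[{"offset": [0,0,0],"spin": 0},{"offset": [0,0,0],"spin": 0},{"offset": [0,0,0],"spin": 0},{"offset": [0,0,0],"spin": 0}]' --jaw 0.05 --newtons 18

```text
time_s: 18.9
ee_pos: [516.0, -210.0, 118.9]
ee_rot: [-180.0, 0.0, -152.1]
force: [-0.3, 0.2, 1.2]
gripper_width: 58.9
gripper_force: 18.0
```

Call:
arm_command --motion '[{"offset": [0,0,-0.01],"spin": 0},{"offset": [0,0,-0.03],"spin": 0},{"offset": [0,0,-0.05],"spin": 0},{"offset": [0,0,-0.06],"spin": 0},{"offset": [0,0,-0.03],"spin": 0}]'

```text
time_s: 19.52
ee_pos: [516.5, -210.3, 302.8]
ee_rot: [-179.8, 0.2, -152.1]
force: [0.8, -0.0, -3.5]
gripper_width: 58.6
gripper_force: 18.0
```

Call:
arm_command --motion '[{"offset": [0,0,0],"spin": 0}]'

```text
time_s: 19.65
ee_pos: [516.8, -210.4, 301.4]
ee_rot: [-179.8, 0.2, -152.1]
force: [-0.6, 0.5, -4.8]
gripper_width: 59.0
gripper_force: 18.0
```

Run:
```python
from h import *
st=env.state();print(st["ee_pos"].round(1),st["ee_rot"].round(2),st["qpos"].round(1),st["force"],st["gripper_width"])
im,d=env.grab_frame("wrist");cv2.imwrite("pics/w7.png",im)
im,d=env.grab_frame("side");cv2.imwrite("pics/s7.png",im)
```

```text
[ 516.8 -210.4  301.4] [-179.75    0.18 -152.08] [ -23.3   14.5   84.5   -0.    80.7 -141.2] [-0.5594912   0.51638646 -4.82084024] 59.04855926074649
```

View pics/w7.png

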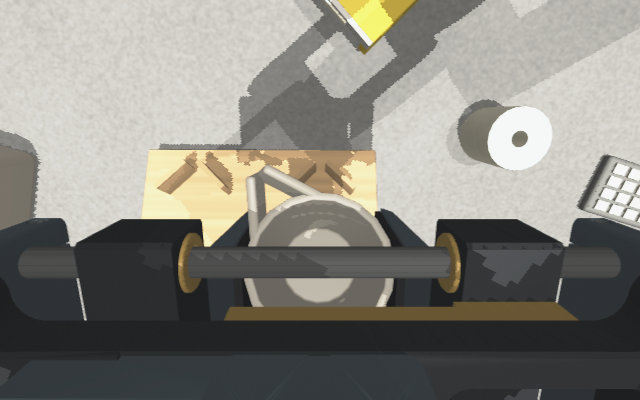

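The jug is gripped: mouth at (320,255), lip at the upper left (258,172). Next I'll measure its tilt, the grip height and the lip direction (opposite the handle).

```bash
cat > jugfit.py <<'E'
from h import *
from scipy.optimize import least_squares
def jf(t0=25,show=True):
    st=env.state();im,d=env.grab_frame("wrist");R=Rm(st["ee_rot"]);T=(cloud("wrist",d,st)-st["ee_pos"])@R
    hsv=cv2.cvtColor(im,cv2.COLOR_BGR2HSV);v,u=np.mgrid[:400,:640]
    m=(d>0)&(hsv[...,1]<75)&(u>238)&(u<400)&(v>150)&(v<246)&(T[...,2]<60)&(T[...,2]>-75)&(abs(T[...,1])<45)&(T[...,0]>-60)&(T[...,0]<80)
    p=T[m]
    # inner wall (r=25.5) cylinder fit, axis free tilt about y
    def co(s):
        a=np.array([np.sin(s[0]),np.sin(s[3]),-np.cos(s[0])]);a/=np.linalg.norm(a);e=p-[s[1],s[2],-5]
        return a,e,e@a,np.linalg.norm(e-np.outer(e@a,a),axis=1)
    def f(s):
        r=co(s)[3];return np.minimum(abs(r-25.5),abs(r-29))
    s=least_squares(f,[np.radians(t0),0,0,0],loss="cauchy",f_scale=.7).x
    a,e,h,r=co(s);rim=np.percentile(h,99)
    X=-(np.array([1,0,0])-a*a[0]);X/=np.linalg.norm(X);Y=np.cross(a,X)
    l=(r>33)&(h>rim-14);ph=np.degrees(np.arctan2(e@Y,e@X))
    print(st["ee_pos"].round(1),st["force"].round(1),"n",len(p),"tilt",np.degrees(s[0]).round(1),"side",np.degrees(s[3]).round(1),"xy",s[1:3].round(1),"res",np.median(f(s)).round(2),"rim h",np.percentile(h,[90,99]).round(1))
    if l.any():
        w=l&(r>np.percentile(r[l],90));print("lip n",l.sum(),"az+180 mid",np.percentile((ph[l]+360)%360-180,[2,50,98]).round(1),"tip",np.median((ph[w]+360)%360-180).round(1),r[l].max().round(1))
if __name__=="__main__":
    import sys
    jf(float(sys.argv[1]))
E
python3 jugfit.py 25
```

```text
[ 515.1 -209.7  297.4] [-0.3  0.2 -2.7] n 7768 tilt 27.7 side -2.4 xy [-7.5  0.2] res 1.07 rim h [44.9 49.5]
lip n 821 az+180 mid [18.8 34.5 48.9] tip 34.9 44.9
```

Call:
arm_command --motion '[{"offset": [-0.01,0.012,0],"spin": 0},{"offset": [-0.025,0.03,0],"spin": 0},{"offset": [-0.033,0.041,0],"spin": 0},{"offset": [-0.035,0.042,0],"spin": 0},{"offset": [-0.035,0.042,0],"spin": 0}]'

```text
time_s: 20.42
ee_pos: [559.4, 4.8, 297.5]
ee_rot: [179.9, -0.1, -152.1]
force: [0.2, -0.3, -3.2]
gripper_width: 58.9
gripper_force: 18.0
```

Call:
arm_command --motion '[{"offset": [-0.035,0.042,0],"spin": 0},{"offset": [-0.035,0.042,0],"spin": 0},{"offset": [-0.035,0.042,0],"spin": 0},{"offset": [-0.033,0.041,0],"spin": 0},{"offset": [-0.023,0.03,0],"spin": 0.08}]'

```text
time_s: 21.05
ee_pos: [608.9, 255.0, 296.9]
ee_rot: [179.9, -0.2, -156.7]
force: [0.7, -0.6, -3.1]
gripper_width: 58.9
gripper_force: 18.0
```

Call:
arm_command --motion '[{"offset": [0,0,0],"spin": 0.15},{"offset": [0,0,0],"spin": 0.17},{"offset": [0,0,0],"spin": 0.17},{"offset": [0,0,0],"spin": 0.17},{"offset": [0,0,0],"spin": 0.17}]'

```text
time_s: 21.68
ee_pos: [608.8, 252.6, 297.0]
ee_rot: [-179.9, -0.2, 155.5]
force: [0.4, 0.2, -2.8]
gripper_width: 58.7
gripper_force: 18.0
```

Call:
arm_command --motion '[{"offset": [0,0,0],"spin": 0.17},{"offset": [0,0,0],"spin": 0.15},{"offset": [0,0,0],"spin": 0.09},{"offset": [0,0,0],"spin": 0}]'

```text
time_s: 22.18
ee_pos: [609.0, 252.5, 297.3]
ee_rot: [-179.9, -0.1, 132.4]
force: [0.5, -0.1, -3.2]
gripper_width: 59.2
gripper_force: 18.0
```

```bash
cat > rz.py <<'E'
from h import *
st=env.state();print(st["ee_pos"].round(1),st["ee_rot"].round(2),st["qpos"].round(1),st["gripper_width"])
im,d=env.grab_frame("wrist")
c=cloud("wrist",d,st);hsv=cv2.cvtColor(im,cv2.COLOR_BGR2HSV)
near=np.hypot(c[...,0]-550,c[...,1]-320)<100
s=near&(abs(c[...,2]-25)<6)&(hsv[...,1]>60);zz=np.median(c[s][:,2]);p=c[s&(abs(c[...,2]-zz)<2.5)]
print("z",zz,len(p),cv2.minAreaRect(p[:,:2].astype(np.float32)))
pr=c[near&(c[...,2]-zz>5)&(c[...,2]-zz<12)]
if len(pr)>20: print(len(pr),cv2.minAreaRect(pr[:,:2].astype(np.float32)))
cv2.imwrite("pics/w8.png",im)
E
python3 rz.py; python3 jugfit.py 25
```

```text
[609.  252.5 297.3] [-1.7986e+02 -9.0000e-02  1.3239e+02] [ 21.5  24.6  70.1   0.   85.5 -20.9] 59.16284957800169
z 25.74362164786629 10383 ((549.8602294921875, 319.50201416015625), (119.82524108886719, 129.72073364257812), 77.38362884521484)
477 ((615.8656616210938, 304.66876220703125), (119.67800903320312, 6.171841621398926), 77.4625015258789)
[609.1 252.3 297.6] [-0.6  0.5 -3.8] n 7826 tilt 27.7 side -2.2 xy [-7.6  0.4] res 1.07 rim h [45.  49.7]
lip n 842 az+180 mid [19.4 34.9 49.9] tip 34.9 45.6
```

Call:
arm_command --motion '[{"offset": [0.03,0,0.01],"spin": 0},{"offset": [0.045,0.001,0.03],"spin": 0},{"offset": [0.04,0,0.04],"spin": 0},{"offset": [0.013,0,0.05],"spin": 0},{"offset": [0,0,0.04],"spin": 0}]'

```text
time_s: 22.9
ee_pos: [522.6, 347.9, 126.8]
ee_rot: [-179.9, -0.0, 132.5]
force: [0.3, 0.2, -3.1]
gripper_width: 58.9
gripper_force: 18.0
```

Call:
arm_command --motion '[{"offset": [0,0,0.01],"spin": 0},{"offset": [0,0,0],"spin": 0},{"offset": [0,0,0],"spin": 0}]' --newtons 12

```text
time_s: 23.28
ee_pos: [525.9, 347.6, 120.9]
ee_rot: [179.8, 0.0, 132.3]
force: [0.2, 0.0, -2.2]
gripper_width: 58.8
gripper_force: 12.0
```

```bash
python3 rz.py; python3 jugfit.py 25
```

```text
[525.9 347.6 120.9] [1.7977e+02 4.0000e-02 1.3227e+02] [32.4 27.7 90.9 -0.  61.2 -9.9] 58.84700048775911
z 25.56873426831993 3726 ((520.3822021484375, 326.25909423828125), (119.66633605957031, 69.53023529052734), 77.32127380371094)
[525.8 347.5 120.9] [ 0.8  0.7 -2.9] n 7772 tilt 27.7 side -2.2 xy [-7.5  0.4] res 1.07 rim h [44.9 49.5]
lip n 833 az+180 mid [18.7 34.8 49.1] tip 34.7 45.2
```

Call:
arm_command --motion '[{"offset": [0.001,0,0.01],"spin": 0},{"offset": [0.001,0,0.008],"spin": 0},{"offset": [0,0,0],"spin": 0},{"offset": [0,0,0],"spin": 0}]'

```text
time_s: 23.88
ee_pos: [523.1, 348.4, 100.7]
ee_rot: [-180.0, 0.0, 132.3]
force: [0.1, -0.1, -2.6]
gripper_width: 59.1
gripper_force: 12.0
```

Call:
arm_command --motion '[{"offset": [0,0,0.002],"spin": 0},{"offset": [0,0,0],"spin": 0}]'

```text
time_s: 24.12
ee_pos: [523.1, 348.4, 98.8]
ee_rot: [-180.0, 0.0, 132.3]
force: [0.1, -0.7, -2.2]
gripper_width: 59.3
gripper_force: 12.0
```

Call:
arm_command --motion '[{"offset": [0,0,0.001],"spin": 0},{"offset": [0,0,0],"spin": 0}]'

```text
time_s: 24.38
ee_pos: [523.1, 348.4, 97.8]
ee_rot: [-180.0, 0.0, 132.3]
force: [-0.7, 0.6, -3.3]
gripper_width: 59.1
gripper_force: 12.0
```

Call:
arm_command --motion '[{"offset": [0,0,0.001],"spin": 0},{"offset": [0,0,0],"spin": 0}]'

```text
time_s: 24.62
ee_pos: [523.1, 348.4, 96.7]
ee_rot: [-180.0, 0.0, 132.3]
force: [-0.4, -0.4, -3.4]
gripper_width: 58.5
gripper_force: 12.0
```

Call:
arm_command --motion '[{"offset": [0,0,0.001],"spin": 0},{"offset": [0,0,0],"spin": 0}]'

```text
time_s: 24.88
ee_pos: [523.0, 348.4, 95.7]
ee_rot: [-180.0, 0.0, 132.3]
force: [0.3, 0.5, -2.5]
gripper_width: 59.0
gripper_force: 12.0
```

Call:
arm_command --motion '[{"offset": [0,0,0.0007],"spin": 0},{"offset": [0,0,0],"spin": 0}]'

```text
time_s: 25.12
ee_pos: [523.1, 348.4, 95.1]
ee_rot: [180.0, 0.0, 132.3]
force: [0.4, 1.6, -2.7]
gripper_width: 59.0
gripper_force: 12.0
```

Call:
arm_command --motion '[{"offset": [0,0,0.0007],"spin": 0},{"offset": [0,0,0],"spin": 0}]'

```text
time_s: 25.38
ee_pos: [523.1, 348.5, 94.7]
ee_rot: [180.0, 0.0, 132.3]
force: [0.0, -0.1, 0.4]
gripper_width: 59.4
gripper_force: 12.0
```

Call:
arm_command --motion '[{"offset": [0,0,0.0006],"spin": 0},{"offset": [0,0,0],"spin": 0}]'

```text
time_s: 25.62
ee_pos: [523.2, 348.5, 94.5]
ee_rot: [180.0, 0.0, 132.3]
force: [-1.0, -0.2, 3.8]
gripper_width: 58.7
gripper_force: 12.0
```

Call:
arm_command --motion '[{"offset": [-0.003,0,0],"spin": 0},{"offset": [-0.003,0,0],"spin": 0},{"offset": [-0.003,0,0],"spin": 0},{"offset": [0,0,0],"spin": 0}]' --newtons 7

```text
time_s: 26.12
ee_pos: [529.8, 341.6, 94.0]
ee_rot: [179.9, 0.0, 132.3]
force: [-0.7, -0.3, 4.5]
gripper_width: 59.1
gripper_force: 7.0
```

```bash
python3 jugfit.py 17
```

```text
[529.8 341.6  94. ] [-0.7 -0.3  4.5] n 6932 tilt 26.2 side -0.9 xy [-8.8 -0.4] res 1.55 rim h [49.3 53.5]
lip n 759 az+180 mid [22.5 38.2 50.8] tip 36.3 45.5
```

```bash
cat > jt.py <<'E'
from h import *
from scipy.optimize import least_squares
st=env.state();R=Rm(st["ee_rot"]);g=st["ee_pos"]-R@[6,0,5];ps=[]
for n in ("scene","side"):
    im,d=env.grab_frame(n);c=cloud(n,d);hsv=cv2.cvtColor(im,cv2.COLOR_BGR2HSV)
    near=np.hypot(c[...,0]-g[0],c[...,1]-g[1])<75
    m=near&(c[...,2]>34)&(c[...,2]<150)&(hsv[...,1]<70)&(hsv[...,2]>85);ps.append((c[m]-st["ee_pos"])@R);print(n,m.sum(),end=" ")
    cv2.imwrite(f"pics/jt_{n}.png",cv2.resize(im[220:360,320:520] if n=="scene" else im[220:360,130:330],None,fx=3,fy=3))
p=np.vstack(ps)
best=None
for t0 in (0,.2,.4):
    def f(s):
        a=np.array([np.sin(s[0]),np.sin(s[3]),-np.cos(s[0])]);a/=np.linalg.norm(a);e=p-[s[1],s[2],-5];return np.linalg.norm(e-np.outer(e@a,a),axis=1)-29
    r=least_squares(f,[t0,-6,0,0],loss="cauchy",f_scale=1.5)
    if best is None or r.cost<best.cost: best=r
s=best.x;print("\n",st["ee_pos"].round(1),"tilt",np.degrees(s[0]).round(1),"side",np.degrees(s[3]).round(1),"xy",s[1:3].round(1),"inl",(abs(f(s))<2).mean().round(2))
E
python3 jt.py
```

```text
scene 534 side 508 
 [529.7 341.7  94. ] tilt 16.9 side -1.0 xy [-4.  -2.6] inl 0.46
```

View pics/jt_side.png

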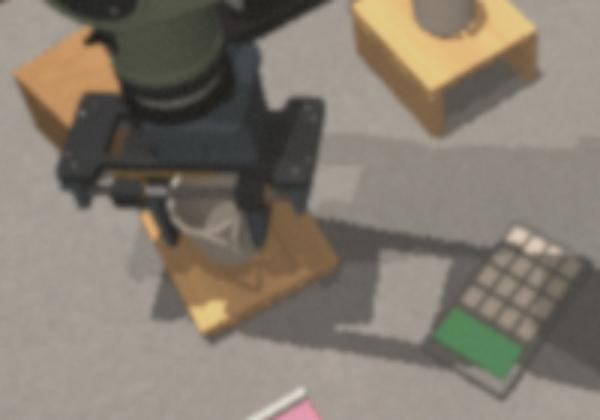

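The crop shows the jug (215,220) on the low riser, tilting up in the grip. Tilt is about 17°, as the geometry predicts, so continue the arc.

Call:
arm_command --motion '[{"offset": [-0.003,0,0.0003],"spin": 0},{"offset": [-0.003,0,0.0004],"spin": 0},{"offset": [-0.003,0,0.0006],"spin": 0},{"offset": [0,0,0],"spin": 0}]'

```text
time_s: 26.78
ee_pos: [535.7, 334.9, 92.6]
ee_rot: [180.0, 0.0, 132.3]
force: [-0.1, 0.5, 3.8]
gripper_width: 58.9
gripper_force: 7.0
```

```bash
python3 jt.py;python3 jugfit.py 10
```

```text
scene 513 side 569 
 [535.7 334.9  92.6] tilt 10.8 side -1.3 xy [-2.9 -2. ] inl 0.47
[535.6 335.   92.5] [0.6 0.1 4.6] n 6708 tilt 23.3 side -3.5 xy [-8.4 -2.5] res 2.25 rim h [52.7 56.9]
lip n 373 az+180 mid [21.8 34.1 40.9] tip 33.4 42.1
```

Call:
arm_command --motion '[{"offset": [-0.003,0,0.0007],"spin": 0},{"offset": [-0.003,0,0.0009],"spin": 0},{"offset": [-0.003,0,0.001],"spin": 0},{"offset": [0,0,0],"spin": 0}]'

```text
time_s: 27.42
ee_pos: [541.5, 328.2, 89.9]
ee_rot: [180.0, 0.0, 132.3]
force: [1.2, -1.0, 4.4]
gripper_width: 59.4
gripper_force: 7.0
```

```bash
python3 jt.py
```

```text
scene 481 side 625 
 [541.5 328.2  89.9] tilt 6.6 side -1.1 xy [-2.6 -1.8] inl 0.52
```

Call:
arm_command --motion '[{"offset": [-0.003,0,0.001],"spin": 0},{"offset": [-0.0015,0,0.0007],"spin": 0},{"offset": [0,0,0],"spin": 0}]'

```text
time_s: 27.9
ee_pos: [544.4, 325.0, 88.3]
ee_rot: [-180.0, 0.0, 132.3]
force: [0.7, -1.0, 4.1]
gripper_width: 59.3
gripper_force: 7.0
```

```bash
python3 jt.py
cat > rim.py <<'E'
from h import *
st=env.state();im,d=env.grab_frame("wrist");R=Rm(st["ee_rot"]);T=(cloud("wrist",d,st)-st["ee_pos"])@R
v,u=np.mgrid[:400,:640];hsv=cv2.cvtColor(im,cv2.COLOR_BGR2HSV)
m=(d>0)&(hsv[...,1]<75)&(abs(T[...,1])<32)&(T[...,2]<-20)&(T[...,2]>-60)&(v<245)&(T[...,0]>-40)&(T[...,0]<45)
p=T[m];r=np.hypot(p[:,0]+6,p[:,1]-0)
# top envelope: highest point per azimuth bin
az=np.degrees(np.arctan2(p[:,1],p[:,0]+6))//10;q=np.array([p[az==k][np.argmin(p[az==k][:,2])] for k in np.unique(az) if (az==k).sum()>10])
A=np.c_[q[:,:2],np.ones(len(q))];c=np.linalg.lstsq(A,q[:,2],rcond=None)[0]
print(len(q),"rim slope deg along x,y",np.degrees(np.arctan(c[:2])).round(1),"rim z range",q[:,2].min().round(1),q[:,2].max().round(1),st["force"].round(1))
E
python3 rim.py
```

```text
scene 473 side 631 
 [544.4 325.   88.3] tilt 3.5 side -0.4 xy [-2.6 -0.9] inl 0.51
11 rim slope deg along x,y [-26.2   8.3] rim z range -55.0 -34.3 [ 0.4 -0.7  4.9]
```

Call:
arm_command --motion '[{"offset": [-0.0012,0,0.0006],"spin": 0},{"offset": [0,0,0],"spin": 0},{"offset": [0,0,0],"spin": 0}]'

```text
time_s: 28.42
ee_pos: [545.1, 324.2, 87.7]
ee_rot: [-180.0, 0.0, 132.3]
force: [2.0, -1.1, 5.9]
gripper_width: 59.0
gripper_force: 7.0
```

```bash
python3 jt.py
```

```text
scene 460 side 657 
 [545.1 324.2  87.7] tilt 2.6 side -0.2 xy [-2.5 -1. ] inl 0.51
```

Call:
arm_command --motion '[{"offset": [0,0,0.0004],"spin": 0},{"offset": [0,0,0],"spin": 0},{"offset": [0,0,0],"spin": 0}]' --newtons 3

```text
time_s: 28.9
ee_pos: [545.1, 324.1, 87.0]
ee_rot: [-180.0, 0.0, 132.3]
force: [0.9, -1.7, 2.6]
gripper_width: 59.3
gripper_force: 3.0
```

Call:
arm_command --motion '[{"offset": [0,0,0],"spin": 0},{"offset": [0,0,0],"spin": 0},{"offset": [0,0,0],"spin": 0}]' --jaw 0.064

```text
time_s: 29.28
ee_pos: [544.6, 324.3, 86.7]
ee_rot: [-179.9, -0.0, 132.3]
force: [-0.4, 0.2, -0.4]
gripper_width: 63.9
gripper_force: 0.0
```

```bash
python3 jt.py
```

```text
scene 491 side 648 
 [544.6 324.3  86.7] tilt 0.2 side -0.9 xy [-5.8 -0.9] inl 0.53
```

Call:
arm_command --motion '[{"offset": [0,0,0],"spin": 0},{"offset": [0,0,0],"spin": 0},{"offset": [0,0,-0.03],"spin": 0},{"offset": [0,0,-0.05],"spin": 0},{"offset": [0,0,-0.06],"spin": 0}]' --jaw 0.0912

```text
time_s: 30.0
ee_pos: [544.5, 323.9, 227.7]
ee_rot: [-179.9, -0.0, 132.3]
force: [1.4, 0.4, 0.2]
gripper_width: 91.4
gripper_force: 0.0
```

Call:
arm_command --motion '[{"offset": [-0.01,0,-0.05],"spin": 0},{"offset": [-0.04,0,-0.04],"spin": 0},{"offset": [-0.04,0,-0.02],"spin": 0},{"offset": [0,0,0],"spin": 0},{"offset": [0,0,0],"spin": 0}]'

```text
time_s: 30.62
ee_pos: [605.1, 257.8, 336.4]
ee_rot: [-179.9, -0.1, 132.3]
force: [-0.8, -0.1, 0.1]
gripper_width: 91.4
gripper_force: 0.0
```

```bash
python3 -c "
from placed import *
run((549,320),25.6,110,67,'p2',-12.6)
for n in ('scene','side'):
    env.grab_frame(n)
    for t in ('mug','jug','till_roll','calculator'): print(n,t,[(np.round(r['location']).tolist(),round(r['score'],2)) for r in env.pinpoint(n,t)][:2])
"
```

```text
[605.1 257.8 336.4] [-1.799e+02 -1.000e-01  1.323e+02] [ 22.  24.  66.   0.  90. -20.]
top 25.6763209928975 ((549.7307739257812, 319.292236328125), (118.9650650024414, 129.60125732421875), 77.317138671875)
rim z [108.4 110.1 114.9] 752
axis [547.3 319.6] handle n 84 ly range [-5.9 -1.5  3.6] angle mid -1.1 max lx 63.7 off yaw0 -12.6
scene mug [([328.0, 233.0], 0.8)]
scene jug [([407.0, 294.0], 0.75), ([356.0, 209.0], 0.5)]
scene till_roll [([355.0, 213.0], 0.71)]
scene calculator [([422.0, 244.0], 0.76), ([263.0, 151.0], 0.33)]
side mug [([282.0, 225.0], 0.82), ([280.0, 239.0], 0.53)]
side jug [([283.0, 180.0], 0.3)]
side till_roll [([352.0, 262.0], 0.98)]
side calculator [([300.0, 323.0], 0.58)]
```

Both vessels stand upright, within about 2 mm of centre and about 1° of the rail direction, with the bystanders unmoved. Handing in.

```bash
python3 -c "
from workcell import env
print(env.job_done())"
```

```text
the job is handed in; nothing more can be done
None
```

The mug stands upright on the tall riser and the jug on the low riser. Each measured within about 2.5 mm of the middle, with its handle within about 1° of straight out over its rail. The job was handed in at about 31 s.

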